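# Start-of-shift check of the specimen stand's ratchet

### The arm

A 6-joint arm with a two-finger parallel gripper is mounted at the origin on the work surface. World frame = base frame: x ahead of the robot, y to its left, z up, the work surface at z = 0. Lengths are in m, angles in rad, forces in N, time in s.
With the tool pointing down it reaches from about 0.25 to 0.775 m from the base axis. Payload 4 kg.
Tool frame: the origin (TCP) lies at the very end of the fingers, on their centre line; the grasp point (between the pads) lies behind it (manip.grip_depth is the z of the grasp point in the tool frame, in m); z points along the fingers, y is the line along which they close (so a half turn about z gives the same grasp; the last joint's range is limited). The gripper opens to 85 mm and grips with 20 to 120 N. Pads are 22 mm wide; open, the fingers measure 114 mm over their backs; the gripper's body (76 mm by 85 mm) begins 54 mm behind the grasp point. The pads swing forward as they close: fully open they stand 13 mm farther back than shut.
Start: joints at [1.19, 0.087, 1.371, -0, 1.684, -0.103], TCP at [0.151, 0.529, 0.231] pointing down, gripper open.
Joint ranges: [-3.1, 3.1], [-0.76, 2.03], [0.27, 2.55], [-1.08, 4.22], [0.17, 2.65], [-2.57, 2.57]. Speed limits (rad/s): [2.79, 2.79, 3.14, 3.14, 3.14, 3.14].

### API

Orientations are given as [roll, pitch, yaw] about the fixed x, y, z axes, in that order (R = Rz(yaw) Ry(pitch) Rx(roll)).
In Python, from bench import manip, optics gives the robot as it stands. The module is installed in compiled form; this text tells all that it offers.
- The arm moves only by the tool apply_moves, never from a script. Its arguments are lists of equal length, an entry for each row: "offset": the shift along the tool's x, y, z in m, a list of three; "twist": the turn, a rotation vector about the tool's x, y, z in degrees, a list of three; "grip": the opening, from 0 (shut) to 1 (fully open). In form: {"offset": [[dx, dy, dz], ...], "twist": [[wx, wy, wz], ...], "grip": [grip, ...]}. A call has 1 to 20 rows; each row is the pose to reach, as a shift and turn from the pose commanded when the call began, along the tool's axes at that moment; what a row does not reach only later rows make up. A row lasts 1/10 s, in which the tool goes at most 50 mm and 8.59 degrees, less where a joint would pass 70% of its speed; a pose out of reach is approached as far as the arm can. A call with a gripper value outside its range is refused whole. The fingers move at their own pace and stop on an object; "newtons" is the grip in N (left out, the last holds). Time passes only in rows, so rows that repeat a pose let the fingers close. It gives the time, the measured TCP pose, the force, the opening and the grip force at its end, in the units of the state.
- manip.get_obs(): the state, without advancing time (a new reading comes with each control period).
- optics.camera(name): name is "side" or "top"; returns (picture, depth): 420x560x3 uint8, blue, green, red; 420x560 float32, m along the optical axis (not along the pixel's ray), 0 where there is no reading.
- optics.camera_params(name): a dict with "fovy" (degrees; the focal length in pixels is half the picture's height over the tangent of half this angle, whatever the lens; pixels are square), "cx", "cy" (the principal point, pixels), "distortion" ([k1, k2, p1, p2, k3] as OpenCV has them; the pictures are not rectified), "view" (4x4, takes a point from world to camera coordinates). Camera axes: x right, y down, z forward; pixel columns grow to the right and rows downward; lengths in m; the calibration is good to about 2 mm. A picture is of the moment at which its call begins. camera_params takes no time and is no camera call.
- manip.finish_job(): hands the job in; it is judged then, once.
The state is a dict: "clock": time; "qpos": joint angles; "dq": joint speeds; "effort": joint torques, N m; "tool_pos": TCP position; "eef_rot": TCP orientation; "contact_force": force on the tool from outside, world axes, zero at the start; "moment": the same for the moment, N m; "finger_gap": opening from 0.0 (shut) to 1.0 (fully open); "finger_force": force on a finger pad.
Only numpy, scipy, OpenCV 4.12 (cv2) and the standard library are available. Lean on these libraries where they do the work, as an engineer would, in place of code of your own. Each camera call takes 0.05 s, during which the arm holds its last target. There are 200 camera calls.

### The job

Do the start-of-shift check on the ratchet stand with the orange handles: raise its rail to the highest notch and let go, so that the rail hangs there on its pawl. Then lift the pawl by its paddle, let the rail sink all the way down to its stop, and leave the pawl dropped back. Leave the blue-handled stand as it is and do not knock over the green flask.

Things in the scene. Friction and masses are not known exactly. Their poses are not given: they have to be found in the camera images.
- rail (a joint): Height of the orange stand's rail, m, 0 (bottom stop) to 0.105 (upper stop), up positive. Its sprung pawl lets it rise (6 N, up to 15 N as a tooth passes) and holds it at 0.020, 0.040, 0.060 and 0.080, the highest notch. A notch catches once the rail is 10 mm past it, then settles back: raise to 0.095 to 0.103 for the highest. Starts at 0.020. With the pawl lifted it sinks at about 0.2 m/s.
- rail_grip (a point): Centre of the orange bar handle on top of the orange stand's rail: a bar 56 mm along its x, 18 mm along its y, 22 mm high, free at both sides and above; 230 mm above the table plus the rail's height. It rises and sinks straight along z with the rail and does not turn. x and y lie level; -x points towards the pawl's paddle, z up.
- pawl (a joint): Angle of the orange stand's pawl, rad: 0 engaged, grows as its paddle is lifted, to 0.55. It clears the teeth above 0.16; 0.3 is well clear. A spring drops it back to 0 when let go.
- pawl_grip (a point): Centre of the orange paddle at the free end of the pawl's arm: 26 mm along x, 16 mm along y, 34 mm high, upright, over a 22 mm wide steel plate. With the pawl engaged it is 112 mm from the rail's axis on the -x side of rail_grip, 142 mm above the table. The pawl turns about a level axis along y, 144 mm beyond the paddle (on the +x side) and 18 mm above it, so the paddle rises almost straight: 44 mm at 0.3 rad, tilting as much; lifting it takes about 4 N.
- spare_rail_grip (a point): Centre of the blue bar handle on the rail of the other stand, alike but with blue handle and blue paddle; it is not to be touched.
- flask: Green conical flask with white pump top, 195 mm high, 90 mm across the foot, loose; origin at the centre of its underside, z up along its axis.
Not all that is in view belongs to the job. What is shaped like the flask but red is not meant.

How it is judged:
By the outcome, as a careful person would: the job done as asked, in the order asked, and still so for the second after the job is handed in, with the robot touching nothing.
It also fails if it takes over 51 s, if anything falls off the work surface, if the arm or the gripper's body presses on something with over 40 N, if the wrist force passes 120 N, or if a joint passes its speed limit or range.

## Working session

There is one attempt and no reset: what is moved stays moved. The work goes in short steps, Python scripts to look and compute and a tool call to move; the robot and the scene stay as the last step left them, time stands still between calls to the robot, and variables do not carry over. Pictures are saved under pics/ and viewed, at most 10 in all, crops included, and the job is handed in when it is done.

Besides the shell and the picture viewer there is one more tool, called after "Emit:" by a JSON object that holds its "method" and its "body", one argument or row to a line. apply_moves: Moves the arm, as the interface text tells. Its arguments: {"type":"object","properties":{"offset":{"type":"array"},"twist":{"type":"array"},"grip":{"type":"array"},"newtons":{"type":"number"}},"required":["offset","twist","grip"]}

```bash
mkdir -p pics; cat > h.py <<'E'
import numpy as np, cv2
from bench import manip, optics
def cam(n):
    im,d=optics.camera(n); p=optics.camera_params(n)
    f=210/np.tan(np.radians(p["fovy"])/2)
    K=np.array([[f,0,p["cx"]],[0,f,p["cy"]],[0,0,1.]])
    return im,d,K,np.array(p["distortion"]),np.array(p["view"])
def world(uv,z,K,D,V):
    """uv Nx2 pixels, z depths -> world points"""
    n=cv2.undistortPoints(np.float64(uv).reshape(-1,1,2),K,D).reshape(-1,2)
    c=np.c_[n*np.c_[z],z]
    return (c-V[:3,3])@V[:3,:3]
E
python3 - <<'E'
from h import *
print(manip.get_obs(), manip.grip_depth)
for n in("side","top"):
    im,d,K,D,V=cam(n); cv2.imwrite(f"pics/{n}0.png",im); np.savez(f"{n}0.npz",im=im,d=d,K=K,D=D,V=V)
    print(n,-V[:3,:3].T@V[:3,3],V[:3,:3].round(2).tolist(),D)
E
```

```text
{'clock': 0.0, 'qpos': array([ 1.18988523e+00,  8.79991243e-02,  1.37230466e+00,  3.38790733e-06,
        1.68359872e+00, -1.03099800e-01]), 'dq': array([ 3.24877916e-03,  9.72443416e-04, -3.72366777e-04,  4.14863453e-05,
       -1.11076853e-03, -3.52122473e-04]), 'effort': array([ 7.33453198e-04, -3.51857328e+01, -3.13278437e+01, -4.43117926e-06,
        1.05841819e-02, -8.78598485e-06]), 'tool_pos': array([0.1506508 , 0.52843448, 0.23008945]), 'eef_rot': array([-3.13929542e+00, -2.41072179e-04,  2.86378145e+00]), 'contact_force': array([0.29949188, 0.2390579 , 0.39607591]), 'moment': array([-0.02574127, -0.00213005, -0.04298491]), 'finger_force': 0.0, 'finger_gap': 0.9997847933650652} -0.0187
side [0.32665983 0.55839065 0.89556989] [[-0.97, -0.25, -0.01], [-0.19, 0.74, -0.65], [0.17, -0.62, -0.76]] [-0.03596001  0.          0.          0.          0.        ]
top [ 0.32370091 -0.01519482  1.04223588] [[0.02, -1.0, 0.01], [-0.98, -0.02, -0.19], [0.19, -0.0, -0.98]] [-0.07216756  0.          0.          0.          0.        ]
```

View pics/side0.png

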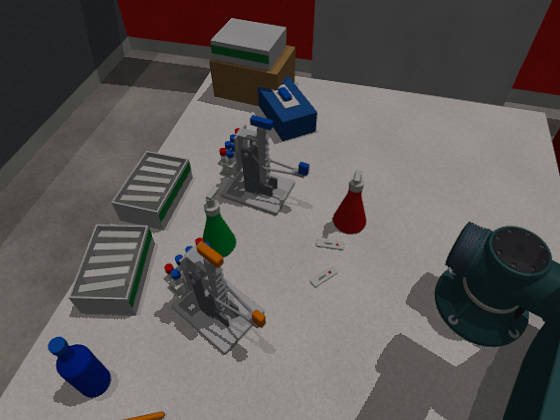

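View pics/top0.png

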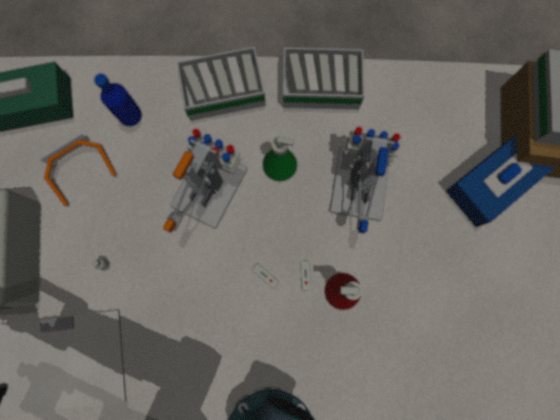

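Candidates for orange: the bar at side (210,253)/top (183,165), the paddle at side (258,319)/top (169,225), and the orange bow-shaped tool at top (80,160)/side (140,416), which is not part of the stand. The blue stand is at side (262,123)/top (382,162). The green flask is at side (217,230)/top (280,163), and the red decoy at side (350,205)/top (342,291). I choose the stand with the orange bar and paddle, and will measure both next.

```bash
cat >> h.py <<'E'
def blobs(im,d,K,D,V,lo=(5,150,70),hi=(20,255,255),amin=25):
    m=cv2.inRange(cv2.cvtColor(im,cv2.COLOR_BGR2HSV),lo,hi)
    n,l,s,c=cv2.connectedComponentsWithStats(m)
    for i in range(1,n):
        if s[i,4]<amin: continue
        v,u=np.where((l==i)&(d>0)); P=world(np.c_[u,v],d[v,u],K,D,V)
        lo_,hi_=np.percentile(P,[3,97],axis=0)
        zt=hi_[2]; T=P[P[:,2]>zt-.006]
        r=cv2.minAreaRect(np.float32(T[:,:2]*1000))
        print(c[i].round(),s[i,4],"mid",((lo_+hi_)/2).round(3),"ext",(hi_-lo_).round(3),"ztop",zt.round(3),"toprect",np.round(r[0],0),np.round(r[1],0),round(r[2],1))
E
python3 - <<'E'
from h import *
crop=[]
for n in("side","top"):
    z=np.load(f"{n}0.npz"); a=[z[k] for k in("im","d","K","D","V")]
    print(n);blobs(*a); print("green"); blobs(*a,lo=(50,150,40),hi=(75,255,255),amin=150)
    c=a[0][220:370,140:290] if n=="side" else a[0][115:265,120:270]
    crop.append(cv2.resize(c,(400,400),interpolation=2))
cv2.imwrite("pics/crop.png",np.hstack(crop))
E
```

```text
side
[210. 253.] 280 mid [0.562 0.175 0.254] ext [0.051 0.034 0.016] ztop 0.262 toprect [561. 176.] [18. 56.] 66.4
[259. 317.] 117 mid [0.46  0.226 0.145] ext [0.023 0.016 0.026] ztop 0.158 toprect [461. 224.] [13. 24.] 66.0
[149. 416.] 166 mid [0.633 0.419 0.021] ext [0.053 0.028 0.016] ztop 0.029 toprect [646. 428.] [48.  7.] 28.3
green
[174. 192.] 302 mid [ 0.798 -0.112  0.052] ext [0.004 0.181 0.027] ztop 0.066 toprect [ 797. -109.] [193.   4.] 89.7
[219. 235.] 876 mid [0.633 0.004 0.07 ] ext [0.06  0.043 0.112] ztop 0.126 toprect [636.   3.] [29. 12.] 24.5
[140. 269.] 339 mid [0.78  0.129 0.05 ] ext [0.043 0.18  0.027] ztop 0.064 toprect [781. 128.] [  3. 195.] 13.3
top
[ 73. 164.] 531 mid [0.611 0.49  0.03 ] ext [0.147 0.158 0.029] ztop 0.044 toprect [652. 519.] [ 32. 143.] 33.9
[183. 165.] 251 mid [0.562 0.173 0.258] ext [0.046 0.028 0.007] ztop 0.262 toprect [562. 174.] [18. 54.] 67.5
[169. 225.] 93 mid [0.462 0.22  0.148] ext [0.02  0.016 0.018] ztop 0.157 toprect [462. 221.] [13. 23.] 63.5
green
[225. 105.] 214 mid [0.782 0.128 0.051] ext [0.04  0.171 0.02 ] ztop 0.062 toprect [782. 125.] [  3. 180.] 12.7
[328. 100.] 169 mid [ 0.8   -0.128  0.051] ext [0.003 0.151 0.018] ztop 0.06 toprect [ 800. -129.] [158.   4.] 89.8
[280. 166.] 683 mid [ 0.625 -0.01   0.065] ext [0.039 0.066 0.096] ztop 0.113 toprect [632.  -8.] [32. 11.] 86.7
```

View pics/crop.png

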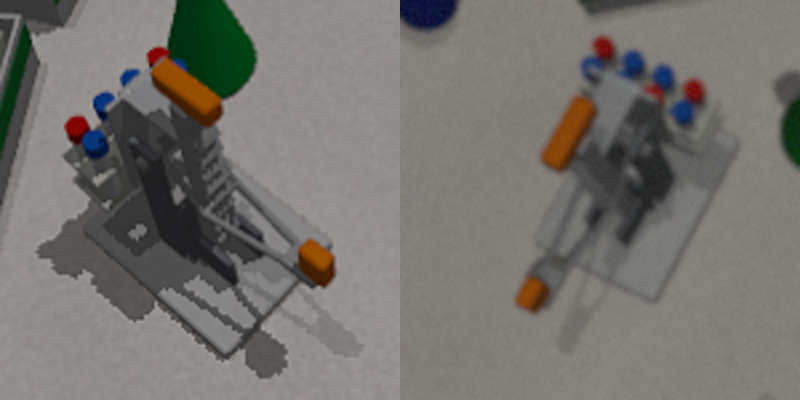

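The crop confirms the stand: orange bar on the rail and orange paddle on the pawl arm. The bar–paddle distance measures 0.112 m and the bar top is at 0.262 m, both as described. Next I work out the approach.

```bash
cat >> h.py <<'E'
from scipy.spatial.transform import Rotation as Rn
def delta(p,yaw_deg,lean=0):
    """move from current pose to p; lean deg = extra turn about tool y"""
    o=manip.get_obs(); R0=Rn.from_euler("xyz",o["eef_rot"]); R1=Rn.from_euler("xyz",[180,0,yaw_deg],degrees=True)*Rn.from_rotvec([0,lean,0],degrees=True)
    return R0.inv().apply(np.array(p)-o["tool_pos"]).round(4), np.degrees((R0.inv()*R1).as_rotvec()).round(2)
E
python3 -c "
from h import *
print(delta([.562,.175,.33],154.6))"
```

```text
(array([-0.4925, -0.2274, -0.0994]), array([-0.11, -0.  ,  9.49]))
```

Emit:
{"method": "apply_moves", "body": {
  "offset": [
    [0,0,-0.05],
    [0,0,-0.1],
    [-0.04,-0.02,-0.1],
    [-0.08,-0.04,-0.1],
    [-0.12,-0.055,-0.1],
    [-0.16,-0.075,-0.1],
    [-0.2,-0.09,-0.1],
    [-0.24,-0.11,-0.1],
    [-0.28,-0.13,-0.1],
    [-0.32,-0.147,-0.1],
    [-0.36,-0.166,-0.1],
    [-0.4,-0.185,-0.1],
    [-0.44,-0.203,-0.1],
    [-0.47,-0.217,-0.1],
    [-0.4925,-0.2275,-0.1],
    [-0.4925,-0.2275,-0.1],
    [-0.4925,-0.2275,-0.1],
    [-0.4925,-0.2275,-0.1]
  ],
  "twist": [
    [0,0,0],
    [0,0,0],
    [0,0,1],
    [0,0,2],
    [0,0,3],
    [0,0,4],
    [0,0,5],
    [0,0,6],
    [0,0,7],
    [0,0,8],
    [0,0,9],
    [0,0,9.5],
    [0,0,9.5],
    [0,0,9.5],
    [0,0,9.5],
    [0,0,9.5],
    [0,0,9.5],
    [0,0,9.5]
  ],
  "grip": [1,1,1,1,1,1,1,1,0.8,0.7,0.7,0.7,0.7,0.7,0.7,0.7,0.7,0.7]
}}

```text
clock: 1.9
tool_pos: [0.5614, 0.1758, 0.3313]
eef_rot: [3.141, -0.001, 2.699]
contact_force: [0.7, -0.5, 1.0]
finger_gap: 0.702
finger_force: 0.0
```

```bash
python3 - <<'E'
from h import *
a=cam("side"); blobs(*a); cv2.imwrite("pics/s1.png",cv2.resize(a[0][130:380,100:400],(720,600)))
o=manip.get_obs(); print(o["clock"],o["tool_pos"],o["eef_rot"],o["finger_gap"],o["contact_force"],delta([.562,.175,.232],154.6))
E
```

```text
[210. 254.] 323 mid [0.561 0.178 0.254] ext [0.049 0.031 0.016] ztop 0.262 toprect [561. 177.] [18. 56.] 65.0
[258. 318.] 161 mid [0.461 0.225 0.142] ext [0.024 0.016 0.032] ztop 0.158 toprect [461. 224.] [13. 24.] 66.1
[149. 416.] 165 mid [0.633 0.419 0.021] ext [0.053 0.028 0.016] ztop 0.029 toprect [644. 426.] [48.  7.] 23.4
1.95 [0.56130783 0.17600639 0.33154961] [ 3.14118001e+00 -1.69807034e-04  2.69953133e+00] 0.7004827546206248 [-0.18774444 -0.10096136  1.05266747] (array([-0.0011, -0.0007,  0.0995]), array([ 0.02, -0.01,  0.07]))
```

View pics/s1.png

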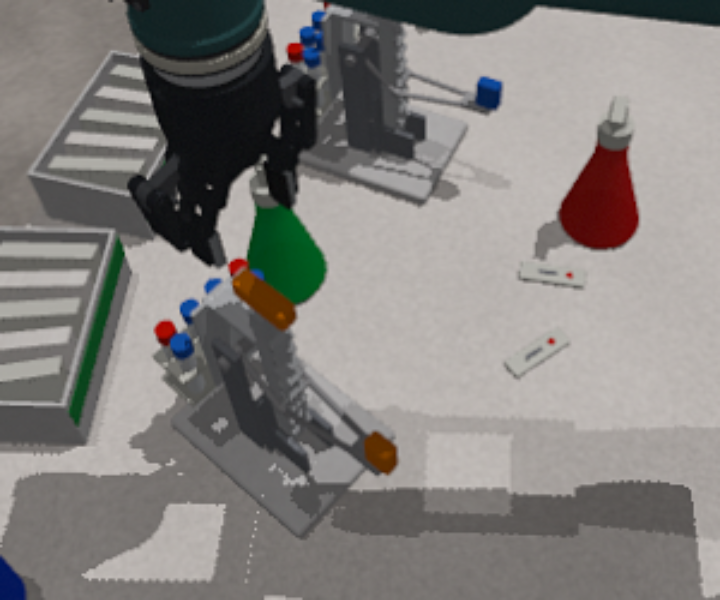

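The gripper hangs centred over the orange bar (crop ~(265,300)) with its fingers either side. The flask (285,245) is clear. Now descend and grip.

Emit:
{"method": "apply_moves", "body": {
  "offset": [
    [0,0,0.03],
    [0,0,0.055],
    [0,0,0.075],
    [0,0,0.09],
    [0,0,0.099],
    [0,0,0.099],
    [0,0,0.099],
    [0,0,0.099],
    [0,0,0.099],
    [0,0,0.099],
    [0,0,0.099],
    [0,0,0.099],
    [0,0,0.099]
  ],
  "twist": [
    [0,0,0],
    [0,0,0],
    [0,0,0],
    [0,0,0],
    [0,0,0],
    [0,0,0],
    [0,0,0],
    [0,0,0],
    [0,0,0],
    [0,0,0],
    [0,0,0],
    [0,0,0],
    [0,0,0]
  ],
  "grip": [0.7,0.7,0.7,0.7,0.7,0.7,0.7,0,0,0,0,0,0],
  "newtons": 60
}}

```text
clock: 3.25
tool_pos: [0.5629, 0.1758, 0.2337]
eef_rot: [3.139, 0.002, 2.698]
contact_force: [1.4, 3.4, 4.8]
finger_gap: 0.254
finger_force: 59.0
```

Emit:
{"method": "apply_moves", "body": {
  "offset": [
    [0,0,-0.008],
    [0,0,-0.016],
    [0,0,-0.024],
    [0,0,-0.032],
    [0,0,-0.04],
    [0,0,-0.048],
    [0,0,-0.056],
    [0,0,-0.064],
    [0,0,-0.072],
    [0,0,-0.078],
    [0,0,-0.08],
    [0,0,-0.08],
    [0,0,-0.08]
  ],
  "twist": [
    [0,0,0],
    [0,0,0],
    [0,0,0],
    [0,0,0],
    [0,0,0],
    [0,0,0],
    [0,0,0],
    [0,0,0],
    [0,0,0],
    [0,0,0],
    [0,0,0],
    [0,0,0],
    [0,0,0]
  ],
  "grip": [0,0,0,0,0,0,0,0,0,0,0,0,0]
}}

```text
clock: 4.55
tool_pos: [0.5628, 0.1757, 0.3096]
eef_rot: [-3.142, -0.002, 2.699]
contact_force: [5.5, 3.2, -4.7]
finger_gap: 0.242
finger_force: 67.8
```

```bash
python3 - <<'E'
from h import *
a=cam("side"); blobs(*a); print(manip.get_obs()["tool_pos"])
E
```

```text
[209. 232.] 237 mid [0.55  0.182 0.329] ext [0.03  0.025 0.017] ztop 0.337 toprect [554. 181.] [19. 37.] 64.2
[258. 318.] 159 mid [0.461 0.226 0.142] ext [0.023 0.015 0.032] ztop 0.158 toprect [461. 225.] [12. 24.] 70.3
[149. 416.] 165 mid [0.632 0.419 0.021] ext [0.052 0.028 0.016] ztop 0.029 toprect [642. 426.] [52.  7.] 26.6
[0.5627671  0.17573494 0.30960624]
```

Emit:
{"method": "apply_moves", "body": {
  "offset": [
    [0,0,-0.003],
    [0,0,-0.004],
    [0,0,-0.004],
    [0,0,-0.004],
    [0,0,0],
    [0,0,0.005],
    [0,0,0.01],
    [0,0,0.014],
    [0,0,0.014],
    [0,0,0.014]
  ],
  "twist": [
    [0,0,0],
    [0,0,0],
    [0,0,0],
    [0,0,0],
    [0,0,0],
    [0,0,0],
    [0,0,0],
    [0,0,0],
    [0,0,0],
    [0,0,0]
  ],
  "grip": [0,0,0,0,0,0,0,0,0,0]
}}

```text
clock: 5.6
tool_pos: [0.5628, 0.1758, 0.2952]
eef_rot: [-3.142, -0.002, 2.699]
contact_force: [5.7, 4.1, -5.4]
finger_gap: 0.248
finger_force: 67.7
```

```bash
python3 - <<'E'
from h import *
a=cam("side"); blobs(*a); print(manip.get_obs()["tool_pos"])
E
```

```text
[210. 238.] 229 mid [0.55  0.182 0.315] ext [0.031 0.024 0.017] ztop 0.323 toprect [553. 180.] [18. 38.] 57.9
[258. 318.] 159 mid [0.461 0.226 0.143] ext [0.024 0.015 0.03 ] ztop 0.157 toprect [461. 224.] [13. 24.] 63.6
[149. 416.] 165 mid [0.633 0.419 0.022] ext [0.053 0.027 0.016] ztop 0.03 toprect [645. 426.] [45.  7.] 20.4
[0.56274228 0.1757469  0.29526214]
```

Rail is now about 0.081 up. Open and back off upwards.

Emit:
{"method": "apply_moves", "body": {
  "offset": [
    [0,0,0],
    [0,0,0],
    [0,0,0],
    [0,0,0],
    [0,0,0],
    [0,0,-0.02],
    [0,0,-0.05],
    [0,0,-0.08],
    [0,0,-0.08],
    [0,0,-0.08]
  ],
  "twist": [
    [0,0,0],
    [0,0,0],
    [0,0,0],
    [0,0,0],
    [0,0,0],
    [0,0,0],
    [0,0,0],
    [0,0,0],
    [0,0,0],
    [0,0,0]
  ],
  "grip": [0.7,0.7,0.7,0.7,0.7,0.7,0.7,0.7,0.7,0.7]
}}

```text
clock: 6.65
tool_pos: [0.5622, 0.175, 0.3794]
eef_rot: [3.14, 0.002, 2.698]
contact_force: [-0.1, -0.3, -0.6]
finger_gap: 0.701
finger_force: 0.0
```

```bash
python3 - <<'E'
from h import *
a=cam("side"); blobs(*a); print(manip.get_obs()["tool_pos"])
for p,l in (([.461,.224,.375],0),([.461,.224,.23],0),([.461,.224,.23],8),([.461,.224,.23],-8)):
    d,t=delta(p,154.6,l); print(p,l,d,t)
# which lean sign tips the gripper body away from the rail (toward rail -x)?
R=Rn.from_euler("xyz",[180,0,154.6],degrees=True)*Rn.from_rotvec([0,8,0],degrees=True)
print("back dir, lean+8:",-R.as_matrix()[:,2], "rail -x:",[-.903,.429])
E
```

```text
[205. 235.] 380 mid [0.561 0.178 0.313] ext [0.05  0.031 0.017] ztop 0.322 toprect [561. 177.] [17. 56.] 64.2
[258. 318.] 162 mid [0.461 0.226 0.142] ext [0.024 0.015 0.031] ztop 0.158 toprect [461. 224.] [13. 24.] 64.3
[149. 416.] 165 mid [0.632 0.419 0.021] ext [0.052 0.028 0.016] ztop 0.03 toprect [644. 427.] [48.  7.] 29.8
[0.56197288 0.17498419 0.37781396]
[0.461, 0.224, 0.375] 0 [0.1122 0.0009 0.0029] [-0.02 -0.02 -0.02]
[0.461, 0.224, 0.23] 0 [0.1122 0.001  0.1479] [-0.02 -0.02 -0.02]
[0.461, 0.224, 0.23] 8 [0.1122 0.001  0.1479] [-0.02  7.98 -0.02]
[0.461, 0.224, 0.23] -8 [0.1122 0.001  0.1479] [-0.02 -8.02 -0.02]
back dir, lean+8: [ 0.12571997 -0.05969623  0.99026807] rail -x: [-0.903, 0.429]
```

The rail hangs at 0.080 with the gripper clear. Next is the paddle. I'll lean the gripper 8° away from the rail so that the pawl's turn brings it back near upright.

Emit:
{"method": "apply_moves", "body": {
  "offset": [
    [0.04,0,0],
    [0.08,0,0],
    [0.112,0.001,0],
    [0.112,0.001,0.04],
    [0.112,0.001,0.08],
    [0.112,0.001,0.12],
    [0.112,0.001,0.15],
    [0.112,0.001,0.17],
    [0.112,0.001,0.17],
    [0.112,0.001,0.17]
  ],
  "twist": [
    [0,0,0],
    [0,-2,0],
    [0,-4,0],
    [0,-6,0],
    [0,-8,0],
    [0,-8,0],
    [0,-8,0],
    [0,-8,0],
    [0,-8,0],
    [0,-8,0]
  ],
  "grip": [0.6,0.6,0.6,0.6,0.6,0.6,0.6,0.6,0.6,0.6]
}}

```text
clock: 7.7
tool_pos: [0.4608, 0.2238, 0.2074]
eef_rot: [-3.14, 0.138, 2.698]
contact_force: [-0.4, -0.3, 0.4]
finger_gap: 0.599
finger_force: 0.0
```

```bash
python3 - <<'E'
from h import *
a=cam("side"); blobs(*a); o=manip.get_obs(); print(o["tool_pos"],o["eef_rot"],delta([.4623,.2235,.1315],154.6,-8))
cv2.imwrite("pics/s2.png",cv2.resize(a[0][130:380,100:400],(720,600)))
E
```

```text
[205. 235.] 393 mid [0.582 0.146 0.273] ext [0.093 0.095 0.097] ztop 0.322 toprect [562. 177.] [18. 56.] 65.5
[258. 318.] 159 mid [0.461 0.226 0.143] ext [0.023 0.015 0.029] ztop 0.157 toprect [464. 233.] [31. 23.] 64.2
[149. 416.] 165 mid [0.632 0.419 0.022] ext [0.053 0.028 0.016] ztop 0.03 toprect [645. 427.] [46.  6.] 21.5
[0.46153486 0.22407657 0.20887425] [3.14111778 0.1400974  2.69786709] (array([ 0.0099, -0.0002,  0.0767]), array([ 0.02,  0.03, -0.02]))
```

View pics/s2.png

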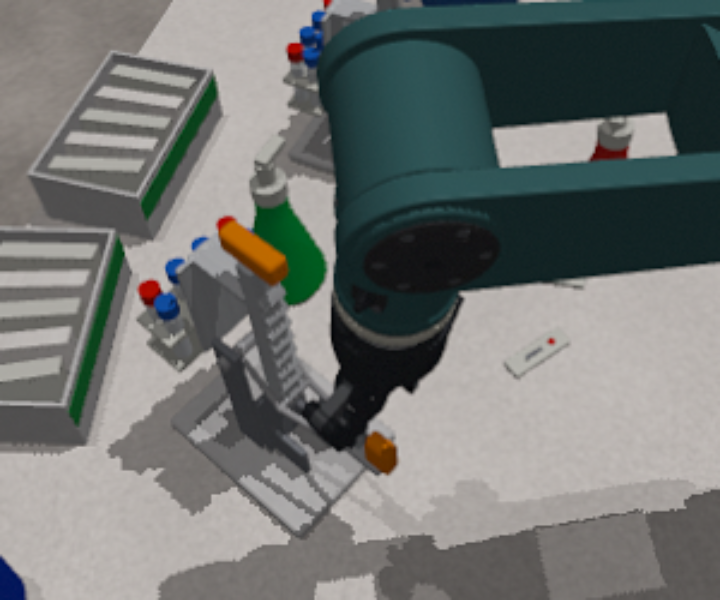

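The rail still hangs high (crop (255,250)), and the open gripper is above the paddle (380,452). Descend and grip.

Emit:
{"method": "apply_moves", "body": {
  "offset": [
    [0.003,0,0.025],
    [0.006,0,0.045],
    [0.008,0,0.06],
    [0.009,0,0.07],
    [0.01,0,0.0765],
    [0.01,0,0.0765],
    [0.01,0,0.0765],
    [0.01,0,0.0765],
    [0.01,0,0.0765],
    [0.01,0,0.0765],
    [0.01,0,0.0765],
    [0.01,0,0.0765]
  ],
  "twist": [
    [0,0,0],
    [0,0,0],
    [0,0,0],
    [0,0,0],
    [0,0,0],
    [0,0,0],
    [0,0,0],
    [0,0,0],
    [0,0,0],
    [0,0,0],
    [0,0,0],
    [0,0,0]
  ],
  "grip": [0.6,0.6,0.6,0.6,0.6,0.6,0,0,0,0,0,0],
  "newtons": 40
}}

```text
clock: 8.95
tool_pos: [0.4624, 0.2235, 0.132]
eef_rot: [3.141, 0.141, 2.698]
contact_force: [-1.5, -2.0, 3.6]
finger_gap: 0.174
finger_force: 44.9
```

```bash
python3 - <<'E'
from h import *
o=manip.get_obs(); print(o["tool_pos"],o["eef_rot"])
R0=Rn.from_euler("xyz",o["eef_rot"]); ax=R0.as_matrix()[:,1]
xr=np.array([np.cos(np.radians(-25.4)),np.sin(np.radians(-25.4)),0])
piv=np.array([.461,.224,.142])+.144*xr+[0,0,.018]
for th in np.radians([4,8,12,16,18]):
    Q=Rn.from_rotvec(ax*th); print(np.degrees(th).round(), R0.inv().apply(Q.apply(o["tool_pos"]-piv)+piv-o["tool_pos"]).round(4))
E
```

```text
[0.46240148 0.22351314 0.1319567 ] [3.14126541 0.14095942 2.69786548]
4.0 [ 0.0002  0.     -0.0101]
8.0 [-0.0003  0.     -0.0203]
12.0 [-0.0016  0.     -0.0303]
16.0 [-0.0035  0.     -0.0403]
18.0 [-0.0047  0.     -0.0452]
```

Emit:
{"method": "apply_moves", "body": {
  "offset": [
    [0,0,-0.005],
    [0,0,-0.01],
    [0,0,-0.015],
    [0,0,-0.02],
    [-0.001,0,-0.025],
    [-0.0015,0,-0.03],
    [-0.0025,0,-0.035],
    [-0.0035,0,-0.04],
    [-0.0047,0,-0.045],
    [-0.0047,0,-0.045],
    [-0.0047,0,-0.045],
    [-0.0047,0,-0.045],
    [-0.0047,0,-0.045],
    [-0.0047,0,-0.045],
    [-0.0047,0,-0.045],
    [-0.0047,0,-0.045],
    [-0.0047,0,-0.045]
  ],
  "twist": [
    [0,2,0],
    [0,4,0],
    [0,6,0],
    [0,8,0],
    [0,10,0],
    [0,12,0],
    [0,14,0],
    [0,16,0],
    [0,18,0],
    [0,18,0],
    [0,18,0],
    [0,18,0],
    [0,18,0],
    [0,18,0],
    [0,18,0],
    [0,18,0],
    [0,18,0]
  ],
  "grip": [0,0,0,0,0,0,0,0,0,0,0,0,0,0,0,0,0]
}}

```text
clock: 10.65
tool_pos: [0.4606, 0.2243, 0.1764]
eef_rot: [-3.142, -0.174, 2.698]
contact_force: [-1.8, -2.1, 2.0]
finger_gap: 0.179
finger_force: 44.6
```

```bash
python3 - <<'E'
from h import *
a=cam("side"); blobs(*a); o=manip.get_obs(); print(o["tool_pos"],o["eef_rot"])
cv2.imwrite("pics/s3.png",cv2.resize(a[0][130:380,100:400],(720,600)))
E
```

```text
[209. 259.] 270 mid [0.563 0.178 0.235] ext [0.046 0.032 0.015] ztop 0.243 toprect [545. 194.] [ 23. 104.] 48.6
[260. 308.] 105 mid [0.457 0.225 0.19 ] ext [0.019 0.019 0.029] ztop 0.204 toprect [457. 225.] [11. 14.] 13.4
[149. 416.] 165 mid [0.632 0.419 0.022] ext [0.053 0.028 0.015] ztop 0.029 toprect [648. 428.] [38.  7.] 21.5
[0.4606076  0.22434002 0.17639683] [-3.14155331 -0.17431251  2.69791381]
```

View pics/s3.png

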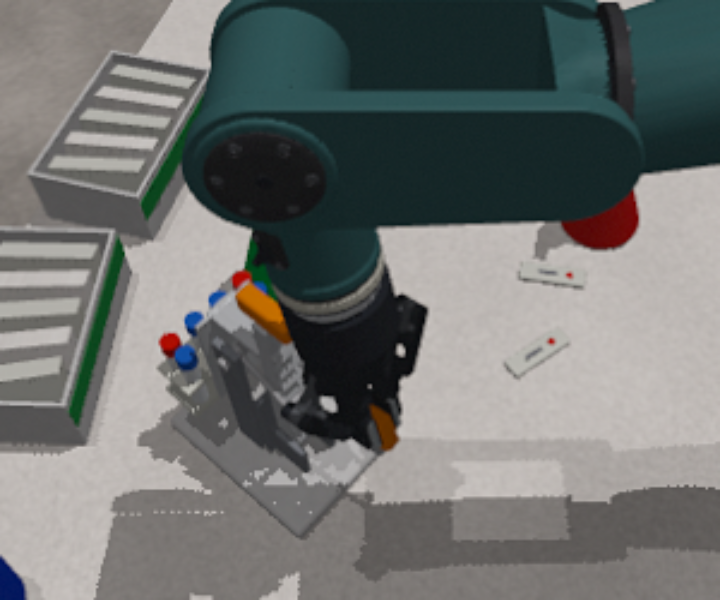

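The paddle is lifted (crop ~(383,430)). The rail is at or within a millimetre of its stop, bar at (265,312). I'll wait a little and compare.

Emit:
{"method": "apply_moves", "body": {
  "offset": [
    [0,0,0],
    [0,0,0],
    [0,0,0],
    [0,0,0],
    [0,0,0]
  ],
  "twist": [
    [0,0,0],
    [0,0,0],
    [0,0,0],
    [0,0,0],
    [0,0,0]
  ],
  "grip": [0,0,0,0,0]
}}

```text
clock: 11.2
tool_pos: [0.4606, 0.2243, 0.1764]
eef_rot: [-3.142, -0.174, 2.698]
contact_force: [-1.1, -3.2, 1.4]
finger_gap: 0.175
finger_force: 44.6
```

```bash
python3 - <<'E'
from h import *
blobs(*cam("side")); blobs(*cam("top"))
E
```

```text
[210. 259.] 270 mid [0.563 0.178 0.234] ext [0.045 0.032 0.017] ztop 0.242 toprect [544. 195.] [ 24. 106.] 48.7
[260. 308.] 106 mid [0.457 0.225 0.188] ext [0.019 0.018 0.029] ztop 0.203 toprect [458. 223.] [12. 17.] 21.5
[149. 416.] 165 mid [0.632 0.419 0.021] ext [0.052 0.028 0.016] ztop 0.029 toprect [642. 425.] [51.  7.] 28.1
[ 55. 174.] 293 mid [0.6   0.545 0.03 ] ext [0.132 0.049 0.03 ] ztop 0.045 toprect [643. 548.] [18. 81.] 52.7
[185. 168.] 251 mid [0.562 0.173 0.238] ext [0.047 0.028 0.009] ztop 0.243 toprect [562. 174.] [18. 55.] 64.8
```

Rail is on its stop. Lower the pawl back along its arc, then release.

Emit:
{"method": "apply_moves", "body": {
  "offset": [
    [-0.0004,0,0.005],
    [-0.0009,0,0.01],
    [-0.0016,0,0.015],
    [-0.0025,0,0.02],
    [-0.0035,0,0.025],
    [-0.005,0,0.03],
    [-0.0063,0,0.035],
    [-0.0079,0,0.04],
    [-0.0094,0,0.0443],
    [-0.0094,0,0.0443],
    [-0.0094,0,0.0443],
    [-0.0094,0,0.0443],
    [-0.0094,0,0.0443],
    [-0.0094,0,0.0443],
    [-0.0094,0,0.0443]
  ],
  "twist": [
    [0,-2,0],
    [0,-4,0],
    [0,-6,0],
    [0,-8,0],
    [0,-10,0],
    [0,-12,0],
    [0,-14,0],
    [0,-16,0],
    [0,-18,0],
    [0,-18,0],
    [0,-18,0],
    [0,-18,0],
    [0,-18,0],
    [0,-18,0],
    [0,-18,0]
  ],
  "grip": [0,0,0,0,0,0,0,0,0,0,0.6,0.6,0.6,0.6,0.6]
}}

```text
clock: 12.8
tool_pos: [0.4618, 0.2239, 0.1308]
eef_rot: [3.142, 0.139, 2.698]
contact_force: [-0.2, -0.1, 0.0]
finger_gap: 0.596
finger_force: 0.0
```

Emit:
{"method": "apply_moves", "body": {
  "offset": [
    [0,0,-0.02],
    [0,0,-0.05],
    [0,0,-0.09],
    [0,0,-0.13],
    [0,0,-0.16],
    [0,0,-0.16],
    [0,0,-0.16],
    [0,0,-0.16]
  ],
  "twist": [
    [0,0,0],
    [0,0,0],
    [0,0,0],
    [0,0,0],
    [0,0,0],
    [0,0,0],
    [0,0,0],
    [0,0,0]
  ],
  "grip": [0.6,0.6,0.6,0.6,0.6,0.6,0.6,0.6]
}}

```text
clock: 13.6
tool_pos: [0.4414, 0.2331, 0.2877]
eef_rot: [-3.139, 0.137, 2.698]
contact_force: [0.4, -0.3, -0.3]
finger_gap: 0.6
finger_force: 0.0
```

```bash
python3 - <<'E'
from h import *
a=cam("side"); blobs(*a); t=cam("top"); o=manip.get_obs(); print(o["clock"],o["tool_pos"],o["contact_force"],o["finger_gap"])
cv2.imwrite("pics/s4.png",np.hstack([a[0][100:360,100:400],t[0][80:340,120:420]]))
E
```

```text
[211. 260.] 315 mid [0.561 0.178 0.234] ext [0.049 0.031 0.016] ztop 0.242 toprect [561. 177.] [18. 56.] 65.5
[258. 318.] 162 mid [0.461 0.226 0.143] ext [0.023 0.015 0.03 ] ztop 0.158 toprect [461. 224.] [14. 23.] 61.2
[149. 416.] 166 mid [0.633 0.419 0.021] ext [0.053 0.028 0.015] ztop 0.029 toprect [643. 425.] [53.  8.] 22.2
13.7 [0.44131016 0.23294132 0.28736256] [-0.48194072 -0.05557147 -0.03957914] 0.598983496349849
```

View pics/s4.png

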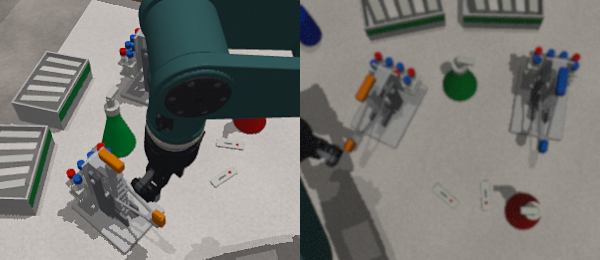

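The bar is down on its stop (left half, (110,160)) and the paddle is back at its start height (158,218). The green flask is upright at (118,133), the blue stand is unmoved, and the gripper is clear, so I hand in.

```bash
python3 -c "
from bench import manip
print(manip.finish_job())"
```

```text
the job is handed in; nothing more can be done
None
```

The start-of-shift check is done and handed in at about 14 s: the orange rail hung on its pawl at the highest notch, then sank to its bottom stop with the pawl lifted, and the pawl is dropped back; the blue stand is untouched and the green flask is upright.

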